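Hold the press plate flush on the tilted bonding stage

TASK

On the packing bench's bonding jig, stand the loose stop pin fully down in the empty bore beside the fixed pin and let go of it. Then pick the press plate up by its rib, tilt it to match the sloped stage, and set it flush on the face, square and centred, its lower edge against or just clear of the two stop pins; finish while still gripping it and pressing it onto the face with about 10 N. Do not shift the stage's slope or disturb the other things on the bench.

Things in the scene. Friction and masses are not known exactly. Their poses are not given: they have to be found in the camera images.
- pin_center (a point): Centre of the loose stop pin, a plain straight steel pin 14 mm in diameter and 70 mm long with a slightly chamfered foot, standing on the bench on its own, 35 mm up. z runs up its axis. 85 g or so. It stands in a loose row with a spacer tube and a bolt; it is the tallest of the three, and any of the three places may be its.
- pin_foot (a point): Centre of the loose pin's foot (underside), 35 mm below pin_center.
- bore (a point): Centre of the mouth of the empty vertical bore in the jig's front rail: 16 mm wide, 28 mm deep, closed below; the pin fully home stands 42 mm out of it. Axes are the jig's: x to its back (up the slope), y to its left, z up. The sloped stage begins 16 mm behind (+x of) the bore's axis, so fingers gripping the pin must stand to its left and right (along y).
- jig: Bonding jig fixed to the bench; origin at bench level, below the middle of the stage's hinge line; axes as bore. Front rail 32 mm (x) by 160 mm (y), top 40 mm above the bench, level with the bore's mouth, which is 10 mm in front of the hinge line and 40 mm right of the middle. The fixed stop pin (14 mm wide, 42 mm above the rail) stands 80 mm to the left of the bore.
- press: Press plate: a flat aluminium plate 90 mm (its x) by 120 mm (its y) by 6 mm, with an upright grey plastic grip rib on its top, about 0.25 kg. It lies flat on the bench, rib up. Origin at the centre of the flat underside, z out through the rib. It is the same turned half round about z.
- press_grip (a point): Centre of the press plate's rib, 30 mm above the plate's underside. The rib is 12 mm thick (plate y), 60 mm long (plate x) and 48 mm tall (6 to 54 mm above the underside); grip across its 12 mm.
- stage_face: The tilting stage: a flat steel plate 140 mm wide (y) whose top is the sloped face. Origin on the tilt hinge line at the face's lower edge, 46 mm above the bench, in the middle of its width; x points up the slope, y to the jig's left, z is the face's outward normal. The face reaches from 6 to 120 mm along x. It is clamped stiff, level across and rising away from the front rail by 11 to 26 degrees, different at each start.
- seat (a point): Point on the sloped face, 47 mm up the slope from the hinge line, where the centre of the press plate's underside belongs, plate x along the slope (either way round); its lower edge is then about 3 mm clear of the pins. Axes as stage_face. The upright pins overhang the tilted plate's lower edge, so come down on the face vertically, not along its normal.
- spacer: Steel spacer tube standing on the bench, 30 mm outside diameter, 14 mm hole, 45 mm tall; origin at its underside. A bystander.
- bolt: Steel bolt standing on its 26 mm wide, 10 mm high round head, 12 mm shank, 50 mm tall in all; origin at its underside. A bystander.
- tape: Roll of brown tape lying flat, 100 mm across, 48 mm tall; origin at its underside. A bystander.
- glue: White plastic bottle, 52 mm across, 150 mm tall; origin at its underside. A bystander.
- driver: Screwdriver lying on the bench beyond the press plate; origin at its underside. A bystander.
Mind the look-alikes: they are no part of the job. Of the things that look like the press, the largest one is meant.

How it is judged:
On the way, in this order (a step that is already met when the one before it is completed fails the run):
1. the loose stop pin stands fully in the bore, released (horizontal distance between pin_foot and bore below 0.005 m and z of pin_foot in the frame of bore below -0.022 m and angle between pin_foot's own z axis and vertical below 0.12 rad and contact force between the fingers and pin below 0.2 N), for 0.2 s.
2. the press plate is held clear of the bench (height (world z) of press above 0.04 m and contact force between the fingers and press above 2 N), for 0.2 s.
At the end, for the whole second after the job is handed in: Pin home: foot 22 mm or more down, 5 mm from the bore axis, tilt under 0.12 rad. Plate gripped (over 2 N), parallel to the face within 0.04 rad, square within 0.10, centre within 8 mm of the seat along the slope, 15 across, 3 in height, pressed with 4 to 30 N, at rest (horizontal distance between pin_foot and bore below 0.005 m and z of pin_foot in the frame of bore below -0.022 m and angle between pin_foot's own z axis and vertical below 0.12 rad and angle between the z axis of press and the z axis of stage_face, either way round below 0.04 rad and angle between the x axis of press and the x axis of stage_face, either way round below 0.1 rad and x of press in the frame of seat between -0.008 and 0.008 m and y of press in the frame of seat between -0.015 and 0.015 m and z of press in the frame of seat between -0.003 and 0.003 m and contact force between press and stage_face between 4 and 30 N and contact force between the fingers and press above 2 N and linear speed of press below 0.02 m/s); the arm keeps its last pose, push and grip.
It fails at once if the stage or its slope is shifted (over 4 mm at the seat) (distance of seat from where it was at the start of the episode above 0.004 m).
It fails at once if a bystander is disturbed (moved over 30 mm) (distance of any of spacer, bolt, tape, glue, driver from where it was at the start of the episode above 0.03 m).
It also fails if it takes over 64 s, if anything falls off the work surface, if the arm or the gripper's body presses on something with over 40 N, if the wrist force passes 120 N, or if a joint passes its speed limit or range.

ROBOT

A 6-joint arm with a two-finger parallel gripper is mounted at the origin on the work surface. World frame = base frame: x ahead of the robot, y to its left, z up, the work surface at z = 0. Lengths are in m, angles in rad, forces in N, time in s.
With the tool pointing down it reaches from about 0.225 to 0.875 m from the base axis. Payload 3.4 kg.
Tool frame: the origin (TCP) lies at the very end of the fingers, on their centre line; the grasp point (between the pads) lies 19 mm behind it; z points along the fingers, y is the line along which they close (so a half turn about z gives the same grasp; the last joint's range is limited). The gripper opens to 85 mm and grips with 20 to 120 N. Pads are 22 mm wide; open, the fingers measure 114 mm over their backs; the gripper's body (76 mm by 85 mm) begins 54 mm behind the grasp point. The pads swing forward as they close: fully open they stand 13 mm farther back than shut.
Start: joints at [1.114, 0.276, 1.505, -0, 1.361, -0.121], TCP at [0.189, 0.543, 0.231] pointing down, gripper open.
Joint ranges: [-2.89, 2.89], [-0.75, 2.08], [0.22, 2.7], [-1.18, 4.32], [0.11, 2.71], [-2.7, 2.7]. Speed limits (rad/s): [2.57, 2.57, 3.14, 3.14, 3.14, 3.14].

INTERFACE

Orientations are given as a unit quaternion [x, y, z, w].
In Python, from rig import arm gives the robot as it stands.
- The arm moves only by the shell command python3 -m inch 'ROWS' [FORCE]. ROWS is JSON, a list of rows, each an object of numbers: "grip": the opening, from 0 (shut) to 1 (fully open); "tx", "ty", "tz": the shift along the tool's x, y, z in m; "ax", "ay", "az": the turn, a rotation vector about the tool's x, y, z in degrees. In form: [{"grip": .., "tx": .., "ty": .., "tz": .., "ax": .., "ay": .., "az": ..}, ...]. A call has 1 to 10 rows; each row shifts and turns the commanded pose from where the row before left it, along the tool's axes as they then stand; what a row does not reach is not made up. A row lasts 1/8 s, in which the tool goes at most 62.5 mm and 10.7 degrees, less where a joint would pass 70% of its speed; a pose out of reach is approached as far as the arm can. A call with a gripper value outside its range is refused whole. The fingers move at their own pace and stop on an object; FORCE is the grip in N (left out, the last holds). Time passes only in rows, so rows that do not move let the fingers close. It gives the time, the measured TCP pose, the force, the opening and the grip force at its end, in the units of the state.
- arm.get_state(): the state, without advancing time (a new reading comes with each control period).
- arm.grab_frame(name): name is "scene" or "side" or "wrist"; returns the picture (480x640x3 uint8, red, green, blue); there is no depth.
- arm.camera_model(name): a dict with "fov_y" (degrees; the focal length in pixels is half the picture's height over the tangent of half this angle, whatever the lens; pixels are square), "cx", "cy" (the principal point, pixels), "rvec" (rotation vector, rad) and "tvec" (3), from world to camera coordinates, as OpenCV has them; the wrist camera has in their place "tool_from_camera" (4x4, takes a point from camera to tool coordinates, whose origin is the TCP and whose axes are the flange's). Camera axes: x right, y down, z forward; pixel columns grow to the right and rows downward; lengths in m; the calibration is good to about 2 mm. A picture is of the moment at which its call begins: read the wrist's pose just before it. camera_model takes no time and is no camera call.
- arm.finish_job(): hands the job in; it is judged then, once.
Trained networks look in the newest picture that a camera, given by its name, has taken for a name from the list of things; names that differ only in an ending like _2 or _b are one class to them, and where a whole thing is asked for, a point or a joint stands for the part that bears it (a point fixed in the world has none). Each returns a list of dicts, best first, with "p" (0 to 1); they miss things now and then, are a little off and sometimes report something else, mostly with a low value. They report only what shows in the picture. A call takes as long as a camera call. They do not tell look-alikes from the thing itself.
- arm.find_in(name, camera): "rect" ([left, top, right, bottom] in pixels, round what is visible of it).
- arm.outline_of(name, camera): "pixels" (480x640 bool, what is visible of it) and "rect" ([left, top, right, bottom] in pixels, round what is visible of it).
- arm.place_of(name, camera): "centre" ([column, row] in pixels: a listed point, or the origin of a listed thing).
The state is a dict: "t": time; "joints": joint angles; "qd": joint speeds; "joint_torque": joint torques, N m; "position": TCP position; "ee_rot": TCP orientation; "wrist_force": force on the tool from outside, world axes, zero at the start; "wrist_torque": the same for the moment, N m; "finger_gap": finger opening in m; "gripper_force": force on a finger pad.
Only numpy, scipy, OpenCV 4.12 (cv2) and the standard library are available. Lean on these libraries where they do the work, as an engineer would, in place of code of your own. Each camera call takes 0.05 s, during which the arm holds its last target. There are 200 camera calls.

## Working session

There is one attempt and no reset: what is moved stays moved. The work goes in short steps, Python scripts to look and compute and a shell command to move; the robot and the scene stay as the last step left them, time stands still between calls to the robot, and variables do not carry over. Pictures are saved under pics/ and viewed, at most 10 in all, crops included, and the job is handed in when it is done.

```bash
ls; mkdir -p pics
cat > h.py <<'E'
import numpy as np, cv2
from rig import arm
from scipy.spatial.transform import Rotation as R
def cam(n):
    m=arm.camera_model(n); f=240/np.tan(np.radians(m['fov_y'])/2)
    K=np.array([[f,0,m['cx']],[0,f,m['cy']],[0,0,1.]])
    if 'rvec' in m:
        Rw=cv2.Rodrigues(np.array(m['rvec'],float))[0]; t=np.array(m['tvec'],float).ravel()
    else:
        s=arm.get_state(); T=np.eye(4);T[:3,:3]=R.from_quat(s['ee_rot']).as_matrix();T[:3,3]=s['position']
        W=np.linalg.inv(T@np.array(m['tool_from_camera'])); Rw,t=W[:3,:3],W[:3,3]
    return K,Rw,t
def ray(c,px):
    K,Rw,t=c; d=Rw.T@np.linalg.solve(K,[px[0],px[1],1]); return -Rw.T@t,d
def atz(c,px,z):
    o,d=ray(c,px); return o+d*(z-o[2])/d[2]
def proj(c,X):
    K,Rw,t=c; q=K@(Rw@np.array(X,float)+t); return q[:2]/q[2]
def tri(obs):
    A=0;b=0
    for c,px in obs:
        o,d=ray(c,px);d=d/np.linalg.norm(d);P=np.eye(3)-np.outer(d,d);A=A+P;b=b+P@o
    X=np.linalg.solve(A,b)
    return X,[np.round(proj(c,X)-px,1) for c,px in obs]
def save(n,img): cv2.imwrite(n,img[:,:,::-1])
E
python3 - <<'E'
from h import *
np.set_printoptions(precision=3,suppress=True)
s=arm.get_state(); print(s)
for n in ['scene','side','wrist']:
    im=arm.grab_frame(n); save(f'pics/{n}0.png',im); c=cam(n)
    print(n,arm.camera_model(n))
    for th in ['pin_center','bore','jig','press','press_grip','seat','stage_face','spacer','bolt']:
        for d in arm.place_of(th,n)[:3]: print(n,th,round(d['p'],2),np.round(d['centre'],1),atz(c,d['centre'],dict(pin_center=.035,bore=.04,press_grip=.03,stage_face=.046,seat=.06).get(th,0)))
E
```

```text
pics
{'t': 0.0, 'joints': array([ 1.114,  0.277,  1.506,  0.   ,  1.361, -0.121]), 'qd': array([ 0.   ,  0.   , -0.001, -0.001, -0.001, -0.001]), 'joint_torque': array([  0.001, -41.678, -24.58 ,   0.   ,   0.011,  -0.   ]), 'position': array([0.189, 0.542, 0.23 ]), 'ee_rot': array([ 0.167,  0.986, -0.001, -0.   ]), 'wrist_force': array([-0.519, -0.07 ,  0.424]), 'wrist_torque': array([0.017, 0.039, 0.023]), 'gripper_force': 0.0, 'finger_gap': 0.0854857848837959}
scene {'fov_y': 56.931505939040306, 'cx': 325.92772698822705, 'cy': 234.6978774897337, 'rvec': array([ 1.984,  1.282, -0.562]), 'tvec': array([-0.178, -0.316,  1.285])}
scene pin_center 0.78 [181.3 238.1] [ 0.436 -0.316  0.035]
scene pin_center 0.63 [424.7 190.3] [0.494 0.214 0.035]
scene bore 0.89 [415.  203.7] [0.532 0.162 0.04 ]
scene press 0.77 [273.  255.8] [ 0.521 -0.159  0.   ]
scene press 0.71 [269.1 197.5] [ 0.334 -0.102  0.   ]
scene press 0.67 [357.4 241.2] [0.55  0.016 0.   ]
scene press_grip 0.84 [267.5 191.3] [ 0.349 -0.109  0.03 ]
scene press_grip 0.55 [355.7 233.8] [0.558 0.006 0.03 ]
scene seat 0.67 [449.1 1
[... 771 characters left out ...]
ide press_grip 0.82 [361.8 229.7] [ 0.523 -0.159  0.03 ]
side press_grip 0.77 [456.9 263.9] [ 0.347 -0.088  0.03 ]
side seat 0.76 [310.9 388.8] [0.555 0.232 0.06 ]
side stage_face 0.61 [338.8 380.3] [0.521 0.203 0.046]
side spacer 0.62 [375.  186.9] [ 0.511 -0.352  0.   ]
side spacer 0.22 [337.9 383. ] [0.525 0.174 0.   ]
side bolt 0.57 [329.8 193.8] [ 0.605 -0.31   0.   ]
side bolt 0.23 [375.  187.3] [ 0.511 -0.35   0.   ]
wrist {'fov_y': 61.325056453604596, 'cx': 318.9843346008182, 'cy': 237.85530428980462, 'tool_from_camera': array([[-0.   , -0.963, -0.27 ,  0.068],
       [ 1.   , -0.   ,  0.   ,  0.   ],
       [-0.   , -0.27 ,  0.963, -0.142],
       [ 0.   ,  0.   ,  0.   ,  1.   ]])}
```

View pics/scene0.png

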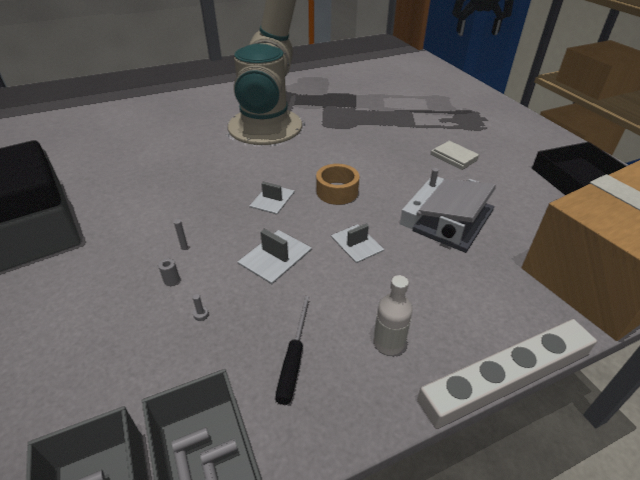

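View pics/side0.png

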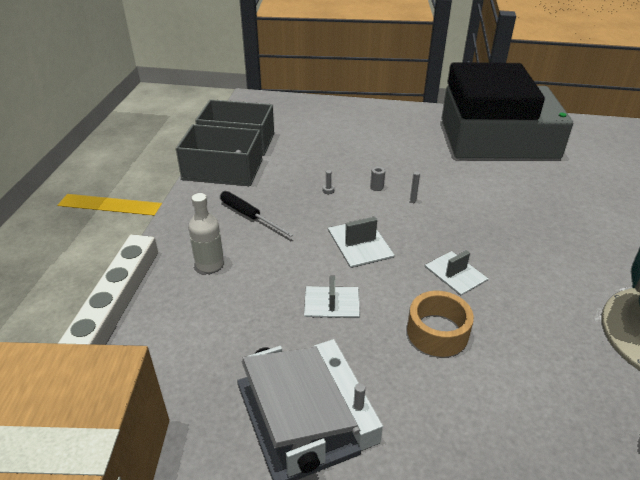

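The three look-alike groups are:

- **Pin (scene pixels):** the loose pin is the tallest in the row, at (181,236). The spacer is at (170,272), the bolt at (200,308), and the fixed pin, which is not wanted, at (434,178).
- **Press (scene pixels):** there are candidates at (273,255), (269,197) and (357,241). The largest is (273,255), near world (0.52,-0.16).
- **Bore:** it shows at side (334,365).

I'll look at the jig from above first, on the way.

```bash
python3 -m inch '[{"tx":-0.05,"ty":-0.0225,"tz":-0.008},{"tx":-0.05,"ty":-0.0225,"tz":-0.008},{"tx":-0.05,"ty":-0.0225,"tz":-0.008},{"tx":-0.05,"ty":-0.0225,"tz":-0.008},{"tx":-0.05,"ty":-0.0225,"tz":-0.008},{"tx":-0.05,"ty":-0.0225,"tz":-0.008},{"tx":-0.05,"ty":-0.0225,"tz":-0.008},{"tx":-0.05,"ty":-0.0225,"tz":-0.008},{"tx":-0.05,"ty":-0.0225,"tz":-0.008}]'
python3 -m inch '[{"az":10},{"az":10},{"az":10},{"az":10},{"az":10},{"az":10},{"az":10},{"az":10},{"az":10},{"az":10}]'
python3 -m inch '[{"az":10},{"az":10},{"az":4},{},{}]'
python3 - <<'E'
from h import *
np.set_printoptions(precision=3,suppress=True)
s=arm.get_state(); print(s['position'],s['ee_rot'],s['joints'],s['t'])
for n in ['wrist']:
    im=arm.grab_frame(n); save(f'pics/{n}1.png',im); c=cam(n)
    for th in ['pin_center','bore','jig','seat','stage_face']:
        for d in arm.place_of(th,n)[:3]: print(n,th,round(d['p'],2),np.round(d['centre'],1),atz(c,d['centre'],dict(pin_center=.035,bore=.04,press_grip=.03,stage_face=.046,seat=.06).get(th,0)))
E
```

```text
[0.189 0.543 0.231] [0.167 0.986 0.    0.   ] [ 1.114  0.276  1.505  0.     1.361 -0.121] 1.5validation failed for argument at $[0]...
validation failed for argument at $[0]...
validation failed for argument at $[0]...
```

View pics/wrist1.png

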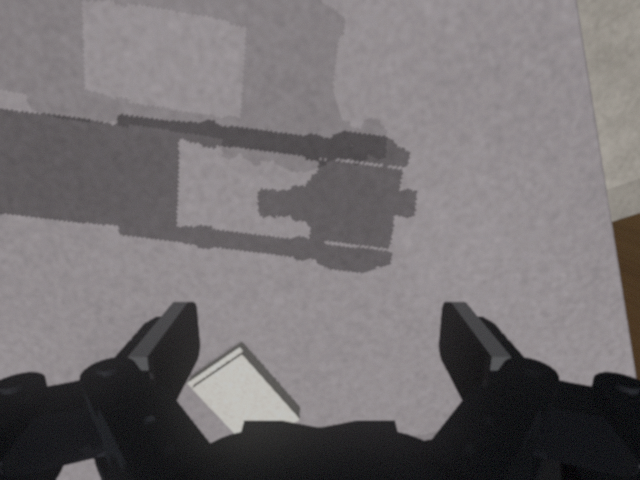

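The arm did not move, so the wrist picture shows only bench, shadow and the white pad. Each row needs all its keys.

```bash
python3 -m inch '[{"grip":1,"tx":-0.05,"ty":-0.0225,"tz":-0.008,"ax":0,"ay":0,"az":0},{"grip":1,"tx":-0.05,"ty":-0.0225,"tz":-0.008,"ax":0,"ay":0,"az":0},{"grip":1,"tx":-0.05,"ty":-0.0225,"tz":-0.008,"ax":0,"ay":0,"az":0},{"grip":1,"tx":-0.05,"ty":-0.0225,"tz":-0.008,"ax":0,"ay":0,"az":0},{"grip":1,"tx":-0.05,"ty":-0.0225,"tz":-0.008,"ax":0,"ay":0,"az":0},{"grip":1,"tx":-0.05,"ty":-0.0225,"tz":-0.008,"ax":0,"ay":0,"az":0},{"grip":1,"tx":-0.05,"ty":-0.0225,"tz":-0.008,"ax":0,"ay":0,"az":0},{"grip":1,"tx":-0.05,"ty":-0.0225,"tz":-0.008,"ax":0,"ay":0,"az":0},{"grip":1,"tx":-0.05,"ty":-0.0225,"tz":-0.008,"ax":0,"ay":0,"az":0}]'
python3 -m inch '[{"grip":1,"tx":0,"ty":0,"tz":0,"ax":0,"ay":0,"az":10},{"grip":1,"tx":0,"ty":0,"tz":0,"ax":0,"ay":0,"az":10},{"grip":1,"tx":0,"ty":0,"tz":0,"ax":0,"ay":0,"az":10},{"grip":1,"tx":0,"ty":0,"tz":0,"ax":0,"ay":0,"az":10},{"grip":1,"tx":0,"ty":0,"tz":0,"ax":0,"ay":0,"az":10},{"grip":1,"tx":0,"ty":0,"tz":0,"ax":0,"ay":0,"az":10},{"grip":1,"tx":0,"ty":0,"tz":0,"ax":0,"ay":0,"az":10},{"grip":1,"tx":0,"ty":0,"tz":0,"ax":0,"ay":0,"az":10},{"grip":1,"tx":0,"ty":0,"tz":0,"ax":0,"ay":0,"az":10},{"grip":1,"tx":0,"ty":0,"tz":0,"ax":0,"ay":0,"az":10}]'
python3 -m inch '[{"grip":1,"tx":0,"ty":0,"tz":0,"ax":0,"ay":0,"az":10},{"grip":1,"tx":0,"ty":0,"tz":0,"ax":0,"ay":0,"az":10},{"grip":1,"tx":0,"ty":0,"tz":0,"ax":0,"ay":0,"az":4},{"grip":1,"tx":0,"ty":0,"tz":0,"ax":0,"ay":0,"az":0},{"grip":1,"tx":0,"ty":0,"tz":0,"ax":0,"ay":0,"az":0}]'
python3 - <<'E'
from h import *
np.set_printoptions(precision=3,suppress=True)
s=arm.get_state(); print(s['position'],s['ee_rot'],s['joints'],s['t'])
for n in ['wrist']:
    im=arm.grab_frame(n); save(f'pics/{n}2.png',im); c=cam(n)
    for th in ['pin_center','bore','jig','seat','stage_face']:
        for d in arm.place_of(th,n)[:3]: print(n,th,round(d['p'],2),np.round(d['centre'],1),atz(c,d['centre'],dict(pin_center=.035,bore=.04,press_grip=.03,stage_face=.046,seat=.06).get(th,0)))
E
```

```text
t: 2.92
position: [0.5488, 0.2021, 0.3037]
ee_rot: [0.167, 0.986, 0.0, 0.0]
wrist_force: [0.2, 1.0, 0.1]
finger_gap: 0.0854
gripper_force: 0.0
t: 4.18
position: [0.5476, 0.2034, 0.3033]
ee_rot: [0.864, 0.503, 0.0, -0.0]
wrist_force: [-0.5, -0.6, -1.2]
finger_gap: 0.0852
gripper_force: 0.0
t: 4.8
position: [0.5476, 0.2034, 0.3033]
ee_rot: [0.949, 0.316, 0.0, -0.0]
wrist_force: [-0.6, -0.4, 0.3]
finger_gap: 0.086
gripper_force: 0.0
[0.548 0.203 0.303] [ 0.949  0.316  0.    -0.   ] [0.237 0.26  1.352 0.    1.53  1.165] 4.8
wrist bore 0.64 [337.5 227.8] [0.532 0.168 0.04 ]
wrist jig 0.76 [301.4 212.1] [0.515 0.204 0.   ]
wrist seat 0.8 [305.5 174.1] [0.559 0.228 0.06 ]
wrist stage_face 0.8 [300.7 219.2] [0.517 0.204 0.046]
```

View pics/wrist2.png

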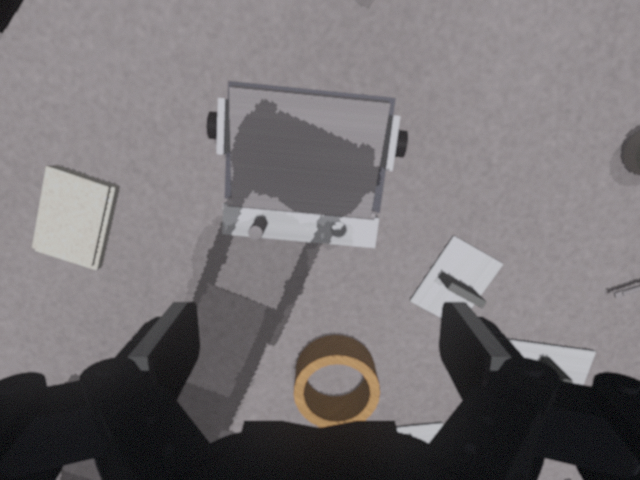

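The wrist view shows the jig, with the rail at about (300,228), the bore at (338,228), the fixed pin at (259,225) and the tape below. Next is one enlarged montage of the jig in all three views, to fit its pose and slope.

Run:
```python
import cv2,numpy as np
def c(n,x,y,w,h,s): return cv2.resize(cv2.imread(n)[y:y+h,x:x+w],None,fx=s,fy=s,interpolation=cv2.INTER_CUBIC)
a=c('pics/wrist2.png',200,70,200,190,2)   #400x380
b=c('pics/side0.png',230,335,160,145,2.5) #400x362
d=c('pics/scene0.png',395,160,110,95,2.3)  #253x218
m=np.zeros((600,800,3),np.uint8); m[:380,:400]=a; m[:362,400:]=b; m[382:382+d.shape[0],:d.shape[1]]=d
cv2.imwrite('pics/mont1.png',m)
```

```text
(no output)
```

View pics/mont1.png

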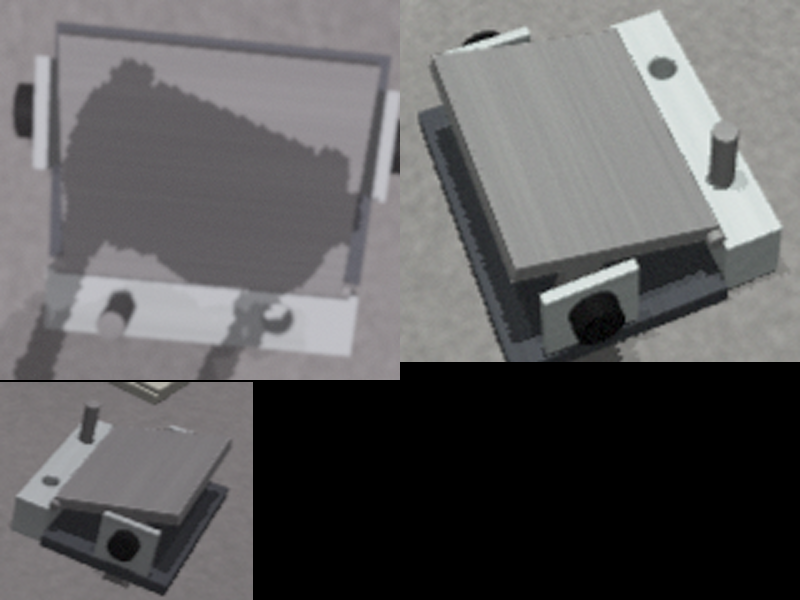

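The montage shows the plate corners and bore clearly in all three views, so I'll fit the jig pose and slope from those corners.

```bash
cat > fit.py <<'E'
from h import *
from scipy.optimize import least_squares
np.set_printoptions(precision=4,suppress=True)
def pts(p):
    x,y,yaw,th=p; Rj=R.from_euler('z',yaw); o=np.array([x,y,0])
    F=lambda u,v: o+Rj.apply([u*np.cos(th),v,.046+u*np.sin(th)])
    J=lambda a,b,z: o+Rj.apply([a,b,z])
    return dict(fr=F(.006,-.07),fl=F(.006,.07),br=F(.12,-.07),bl=F(.12,.07),bore=J(-.01,-.04,.04),pin=J(-.01,.04,.082),rfr=J(-.026,-.08,.04),rfl=J(-.026,.08,.04),seat=F(.047,0),hinge=J(0,0,.046))
obs={'wrist':dict(rfr=(376,247.5),br=(388,104),bl=(230,88.5),bore=(337.5,228.5)),
'side':dict(br=(243.2,357.8),fr=(314.8,346.2),fl=(357.2,426.2),bl=(276.4,442.2),bore=(335.2,362.2),pin=(360.4,385.4),rfr=(333.2,339.8),rfl=(382,427)),
'scene':dict(fr=(420.2,211.3),br=(472.4,219.1),bl=(495.4,184.3),pin=(435.4,170),bore=(417.2,203),rfr=(401,211.3))}
cams={n:cam(n) for n in obs}
def res(p,ns): 
    P=pts(p); return np.concatenate([proj(cams[n],P[k])-px for n in ns for k,px in obs[n].items()])
for ns in (['side'],['scene'],['wrist'],['side','scene','wrist']):
    s=least_squares(res,[.517,.204,.65,.32],args=(ns,),loss='soft_l1'); print(ns,s.x,np.degrees(s.x[2:]),'bore',pts(s.x)['bore'],'seat',pts(s.x)['seat'])
P=pts(s.x)
for n in obs:
    for k,px in obs[n].items(): print(n,k,np.round(proj(cams[n],P[k])-px,1))
E
python3 fit.py
python3 - <<'E'
from h import *
# press & pin from both static cams
c1,c2=cam('scene'),cam('side')
print('pin top',tri([(c1,(179.5,221)),(c2,(416.5,174.5))]))
print('press',tri([(c1,(273,255.8)),(c2,(360,242.6))]))
for q in [(273.5,232.5),(311,249),(274.5,279.5),(239.5,259.5)]: print('sc',atz(c1,q,.006))
for q in [(328,226),(373,218),(393,257),(347,263.5)]: print('sd',atz(c2,q,.006))
E
```

```text
['side'] [0.5194 0.2071 0.5499 0.2731] [31.5057 15.6499] bore [0.5318 0.1678 0.04  ] seat [0.558  0.2308 0.0587]
['scene'] [0.5215 0.2047 0.5547 0.262 ] [31.7848 15.0138] bore [0.534  0.1654 0.04  ] seat [0.56   0.2286 0.0582]
['wrist'] [0.5173 0.2041 0.5575 0.1996] [31.9406 11.4355] bore [0.53   0.1648 0.04  ] seat [0.5564 0.2284 0.0553]
['side', 'scene', 'wrist'] [0.519  0.2057 0.5483 0.2531] [31.4133 14.5023] bore [0.5313 0.1664 0.04  ] seat [0.5578 0.2295 0.0578]
wrist rfr [-1.2 -0.5]
wrist br [ 2.3 -2.3]
wrist bl [-1.6 -2.8]
wrist bore [0.9 0.3]
side br [-0.4 -0.6]
side fr [2.1 0.3]
side fl [ 0.8 -1.6]
side bl [-0.2  0.7]
side bore [-0.4 -0.7]
side pin [-0.2  1.2]
side rfr [ 0.6 -1.2]
side rfl [ 0.9 -1.3]
scene fr [-2.3 -1.3]
scene br [-0.2 -0.5]
scene bl [-0.2  0.2]
scene pin [-0.3 -0.3]
scene bore [-0.6  0. ]
scene rfr [ 0.5 -1.5]
pin top (array([ 0.42652049, -0.31004759,  0.06837004]), [array([0.2, 0.3]), array([ 0.2, -0.2])])
press (array([ 5.23322417e-01, -1.58047598e-01,  2.23146265e-04]), [array([0.7, 0.7]), array([ 0.8, -0.7])])
sc [ 0.46104758 -0.13604031  0.006     ]
sc [ 0.53890105 -0.08412812  0.006     ]
sc [ 0.58766246 -0.17903317  0.006     ]
sc [ 0.51003877 -0.22353676  0.006     ]
sd [ 0.59219793 -0.1901446   0.006     ]
sd [ 0.5058606  -0.23052364  0.006     ]
sd [ 0.4592785  -0.11670225  0.006     ]
sd [ 0.54188508 -0.08534738  0.006     ]
```

Bore ≈ (0.531,0.166), jig yaw ≈ 31.5°, slope ≈ 15°, pin ≈ (0.426,-0.310). Next I'll move over the pin and look from near.

```bash
python3 -m inch '[{"grip":1,"tx":0,"ty":0,"tz":0,"ax":0,"ay":0,"az":5.4}]'
python3 -m inch '[{"grip":1,"tx":-0.0371,"ty":0.0374,"tz":0.01,"ax":0,"ay":0,"az":0},{"grip":1,"tx":-0.0371,"ty":0.0374,"tz":0.01,"ax":0,"ay":0,"az":0},{"grip":1,"tx":-0.0371,"ty":0.0374,"tz":0.01,"ax":0,"ay":0,"az":0},{"grip":1,"tx":-0.0371,"ty":0.0374,"tz":0.01,"ax":0,"ay":0,"az":0},{"grip":1,"tx":-0.0371,"ty":0.0374,"tz":0.01,"ax":0,"ay":0,"az":0},{"grip":1,"tx":-0.0371,"ty":0.0374,"tz":0.01,"ax":0,"ay":0,"az":0},{"grip":1,"tx":-0.0371,"ty":0.0374,"tz":0.01,"ax":0,"ay":0,"az":0},{"grip":1,"tx":-0.0371,"ty":0.0374,"tz":0.01,"ax":0,"ay":0,"az":0},{"grip":1,"tx":-0.0371,"ty":0.0374,"tz":0.01,"ax":0,"ay":0,"az":0},{"grip":1,"tx":-0.0371,"ty":0.0374,"tz":0.01,"ax":0,"ay":0,"az":0}]'
python3 -m inch '[{"grip":1,"tx":0,"ty":0,"tz":0,"ax":0,"ay":0,"az":0},{"grip":1,"tx":0,"ty":0,"tz":0,"ax":0,"ay":0,"az":0}]' | head -3
cat > look.py <<'E'
from h import *
import sys
np.set_printoptions(precision=4,suppress=True)
def look(tag,things):
    s=arm.get_state(); print(s['position'],s['ee_rot'],s['joints'],s['t'])
    c=cam('wrist'); im=arm.grab_frame('wrist'); save(f'pics/{tag}.png',im)
    for th,z in things.items():
        for d in arm.place_of(th,'wrist')[:3]: print(th,round(d['p'],2),np.round(d['centre'],1),atz(c,d['centre'],z))
    return c,im
E
python3 - <<'E'
from look import *
look('wrist3',dict(pin_center=.035,pin_foot=0,spacer=0,bolt=0))
for d in arm.find_in('pin_center','wrist')[:2]: print(d)
E
```

```text
t: 5.22
position: [0.5476, 0.2034, 0.3033]
ee_rot: [0.963, 0.269, 0.0, -0.0]
wrist_force: [0.2, 0.5, -0.9]
finger_gap: 0.0853
gripper_force: 0.0
t: 6.48
position: [0.425, -0.3107, 0.2032]
ee_rot: [0.963, 0.27, 0.0, 0.0]
wrist_force: [0.5, 0.6, -0.1]
finger_gap: 0.0856
gripper_force: 0.0
t: 6.72
position: [0.4254, -0.3087, 0.2032]
ee_rot: [0.963, 0.27, 0.0, -0.001]
[ 0.4254 -0.3087  0.2032] [ 0.9629  0.2699  0.0001 -0.0006] [-0.7608  0.2201  1.6545  0.0008  1.2678  0.2632] 6.725
pin_center 0.59 [327.3 219.5] [ 0.4258 -0.3157  0.035 ]
pin_foot 0.85 [323.3 210.5] [ 0.4243 -0.3133  0.    ]
spacer 0.76 [417.3 152.9] [ 0.507  -0.3548  0.    ]
bolt 0.78 [460.8  12.1] [ 0.6111 -0.3224  0.    ]
bolt 0.7 [326.3 209.4] [ 0.4265 -0.315   0.    ]
{'rect': [316.8, 204.3, 336.2, 236.7], 'p': 0.65}
```

View pics/wrist3.png

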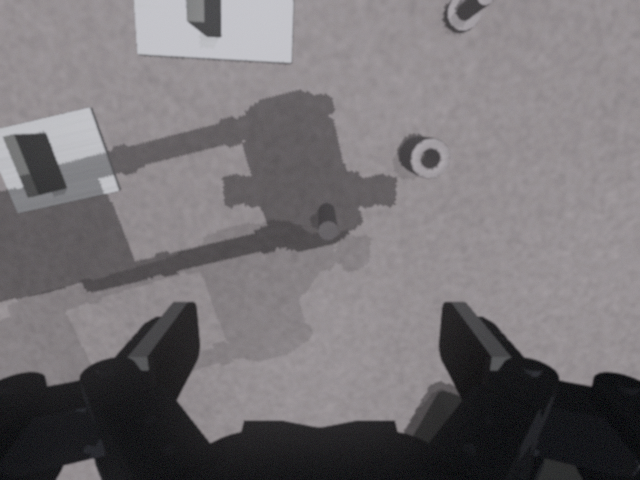

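The pin at wrist (326,222) is the solid, tall one. The tube is at (429,157) and the bolt at (465,12). The choice is confirmed, so I'll grasp it.

```bash
python3 -m inch '[{"grip":0.7,"tx":-0.002,"ty":0.0045,"tz":0.04,"ax":0,"ay":0,"az":0},{"grip":0.7,"tx":0,"ty":0,"tz":0.04,"ax":0,"ay":0,"az":0},{"grip":0.7,"tx":0,"ty":0,"tz":0.04,"ax":0,"ay":0,"az":0},{"grip":0.7,"tx":0,"ty":0,"tz":0.03,"ax":0,"ay":0,"az":0},{"grip":0.7,"tx":0,"ty":0,"tz":0.019,"ax":0,"ay":0,"az":0},{"grip":0.7,"tx":0,"ty":0,"tz":0,"ax":0,"ay":0,"az":0}]' 40
python3 -m inch '[{"grip":0,"tx":0,"ty":0,"tz":0,"ax":0,"ay":0,"az":0},{"grip":0,"tx":0,"ty":0,"tz":0,"ax":0,"ay":0,"az":0},{"grip":0,"tx":0,"ty":0,"tz":0,"ax":0,"ay":0,"az":0},{"grip":0,"tx":0,"ty":0,"tz":0,"ax":0,"ay":0,"az":0},{"grip":0,"tx":0,"ty":0,"tz":0,"ax":0,"ay":0,"az":0},{"grip":0,"tx":0,"ty":0,"tz":0,"ax":0,"ay":0,"az":0}]' 40
```

```text
t: 7.78
position: [0.4255, -0.3126, 0.0331]
ee_rot: [0.963, 0.271, -0.001, -0.001]
wrist_force: [-0.1, -0.8, -0.1]
finger_gap: 0.06
gripper_force: 0.0
t: 8.52
position: [0.4267, -0.3144, 0.0353]
ee_rot: [0.963, 0.27, 0.001, 0.001]
wrist_force: [-0.2, 1.1, 7.0]
finger_gap: 0.0134
gripper_force: 39.0
```

```bash
python3 -m inch '[{"grip":0,"tx":0,"ty":0,"tz":-0.03,"ax":0,"ay":0,"az":0},{"grip":0,"tx":0,"ty":0,"tz":-0.05,"ax":0,"ay":0,"az":0},{"grip":0,"tx":0,"ty":0,"tz":-0.05,"ax":0,"ay":0,"az":0}]'
python3 -m inch '[{"grip":0,"tx":0.0338,"ty":-0.0356,"tz":0,"ax":0,"ay":0,"az":0},{"grip":0,"tx":0.0338,"ty":-0.0356,"tz":0,"ax":0,"ay":0,"az":0},{"grip":0,"tx":0.0338,"ty":-0.0356,"tz":0,"ax":0,"ay":0,"az":0},{"grip":0,"tx":0.0338,"ty":-0.0356,"tz":0,"ax":0,"ay":0,"az":0},{"grip":0,"tx":0.0338,"ty":-0.0356,"tz":0,"ax":0,"ay":0,"az":0},{"grip":0,"tx":0.0338,"ty":-0.0356,"tz":0,"ax":0,"ay":0,"az":0},{"grip":0,"tx":0.0338,"ty":-0.0356,"tz":0,"ax":0,"ay":0,"az":0},{"grip":0,"tx":0.0338,"ty":-0.0356,"tz":0,"ax":0,"ay":0,"az":0},{"grip":0,"tx":0.0338,"ty":-0.0356,"tz":0,"ax":0,"ay":0,"az":0},{"grip":0,"tx":0.0338,"ty":-0.0356,"tz":0,"ax":0,"ay":0,"az":0}]' >/dev/null
python3 -m inch '[{"grip":0,"tx":0,"ty":0,"tz":0,"ax":0,"ay":0,"az":0},{"grip":0,"tx":0,"ty":0,"tz":0,"ax":0,"ay":0,"az":0}]'
python3 - <<'E'
from look import *
c,im=look('wrist4',dict(bore=.04,pin_foot=.13,pin_center=.165))
s=arm.get_state();p=s['position'];r=R.from_quat(s['ee_rot'])
foot=p+r.apply([0,0,.034]);top=p+r.apply([0,0,-.036])
print('tcp',proj(c,p),'foot',proj(c,foot),'top',proj(c,top), 'bore fit',proj(c,[.5313,.1664,.04]))
m=cv2.resize(im[180:380,220:420],None,fx=3,fy=3,interpolation=cv2.INTER_CUBIC); save('pics/crop4.png',m)
E
```

```text
t: 8.9
position: [0.4256, -0.3135, 0.1651]
ee_rot: [0.963, 0.27, -0.0, -0.001]
wrist_force: [1.3, 0.2, -0.9]
finger_gap: 0.0127
gripper_force: 39.1
t: 10.4
position: [0.5288, 0.1657, 0.1638]
ee_rot: [0.963, 0.271, -0.001, 0.0]
wrist_force: [0.7, -0.7, -0.4]
finger_gap: 0.0126
gripper_force: 39.2
[0.5288 0.1657 0.1638] [ 0.9627  0.2706 -0.0008  0.0003] [ 0.1785  0.292   1.6568 -0.0007  1.1944  1.2014] 10.4
bore 0.78 [319.7 224.1] [0.5321 0.1672 0.04  ]
pin_foot 0.72 [317.6 277.9] [0.5285 0.1663 0.13  ]
pin_center 0.89 [318.1 314.6] [0.5276 0.1654 0.165 ]
tcp [321.5844 311.2087] foot [321.1764 278.5039] top [322.2579 365.2072] bore fit [320.1674 225.6577]
```

View pics/crop4.png

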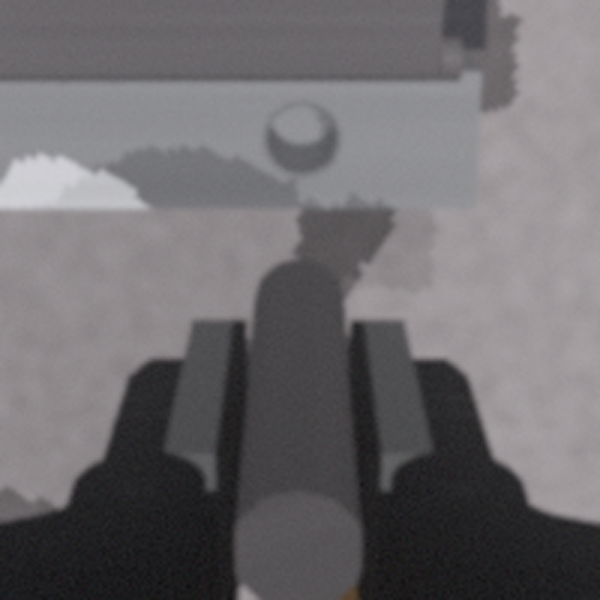

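The pin hangs vertical, with its foot at crop (300,280), and the bore ellipse is centred at crop (301,136), or (320.5,225.5) px, which agrees with the fit. I'll descend to just above the mouth and check again.

```bash
python3 -m inch '[{"grip":0,"tx":0.0022,"ty":0.0014,"tz":0.03,"ax":0,"ay":0,"az":0},{"grip":0,"tx":0,"ty":0,"tz":0.03,"ax":0,"ay":0,"az":0},{"grip":0,"tx":0,"ty":0,"tz":0.018,"ax":0,"ay":0,"az":0},{"grip":0,"tx":0,"ty":0,"tz":0,"ax":0,"ay":0,"az":0},{"grip":0,"tx":0,"ty":0,"tz":0,"ax":0,"ay":0,"az":0}]'
python3 - <<'E'
from look import *
c,im=look('wrist5',dict(bore=.04,pin_foot=.052))
s=arm.get_state();p=s['position'];r=R.from_quat(s['ee_rot'])
print('foot',proj(c,p+r.apply([0,0,.034])), 'bore fit',proj(c,[.5315,.1665,.04]),'1mm tool x,y at bore:',proj(c,np.array([.5315,.1665,.04])+r.apply([.001,0,0])),proj(c,np.array([.5315,.1665,.04])+r.apply([0,.001,0])))
m=cv2.resize(im[220:320,260:380],None,fx=5,fy=5,interpolation=cv2.INTER_CUBIC); save('pics/crop5.png',m)
E
```

```text
t: 11.22
position: [0.5328, 0.1656, 0.0872]
ee_rot: [0.963, 0.27, 0.001, 0.0]
wrist_force: [0.6, -0.2, -1.0]
finger_gap: 0.0128
gripper_force: 39.3
[0.5328 0.1656 0.0872] [0.9629 0.2699 0.0008 0.0001] [0.1766 0.368  1.7562 0.     1.0159 1.2008] 11.225
bore 0.55 [314.9 268. ] [0.5319 0.1675 0.04  ]
pin_foot 0.67 [318.3 281.6] [0.5308 0.1648 0.052 ]
pin_foot 0.34 [246.2 233.7] [0.5336 0.2048 0.052 ]
foot [318.5421 277.7199] bore fit [316.1369 269.6824] 1mm tool x,y at bore: [316.1319 267.7851] [318.1501 269.6818]
```

View pics/crop5.png

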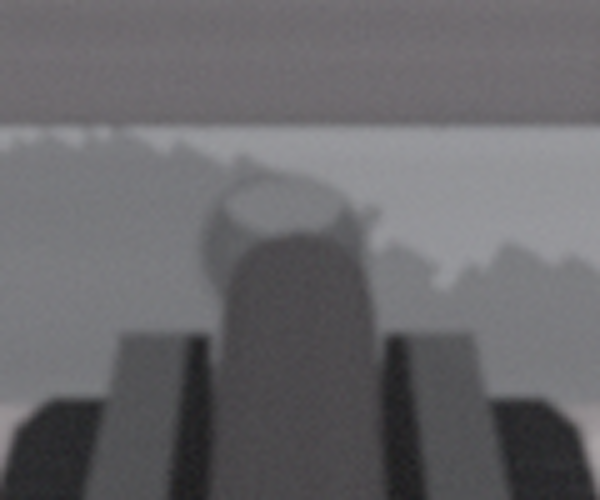

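The foot centre is at about (319.6,280.4) px and the bore centre at about (316.8,270.4). That calls for a correction of about -1.6 mm in tool y, and then a gentle descent.

```bash
python3 -m inch '[{"grip":0,"tx":0.0003,"ty":-0.0016,"tz":0,"ax":0,"ay":0,"az":0},{"grip":0,"tx":0,"ty":0,"tz":0.006,"ax":0,"ay":0,"az":0},{"grip":0,"tx":0,"ty":0,"tz":0.005,"ax":0,"ay":0,"az":0},{"grip":0,"tx":0,"ty":0,"tz":0.004,"ax":0,"ay":0,"az":0},{"grip":0,"tx":0,"ty":0,"tz":0.003,"ax":0,"ay":0,"az":0},{"grip":0,"tx":0,"ty":0,"tz":0,"ax":0,"ay":0,"az":0}]'
```

```text
t: 12.12
position: [0.5313, 0.1675, 0.0679]
ee_rot: [0.963, 0.27, -0.0, -0.0]
wrist_force: [1.1, 0.1, -1.5]
finger_gap: 0.0131
gripper_force: 39.3
```

```bash
python3 -m inch '[{"grip":0,"tx":0,"ty":0,"tz":0.005,"ax":0,"ay":0,"az":0},{"grip":0,"tx":0,"ty":0,"tz":0.005,"ax":0,"ay":0,"az":0},{"grip":0,"tx":0,"ty":0,"tz":0.005,"ax":0,"ay":0,"az":0},{"grip":0,"tx":0,"ty":0,"tz":0.003,"ax":0,"ay":0,"az":0},{"grip":0,"tx":0,"ty":0,"tz":0,"ax":0,"ay":0,"az":0}]'
```

```text
t: 12.75
position: [0.5313, 0.1675, 0.05]
ee_rot: [0.963, 0.27, -0.0, -0.0]
wrist_force: [-0.3, -0.3, -0.3]
finger_gap: 0.0131
gripper_force: 39.3
```

```bash
python3 -m inch '[{"grip":0,"tx":0,"ty":0,"tz":0.002,"ax":0,"ay":0,"az":0},{"grip":0,"tx":0,"ty":0,"tz":0,"ax":0,"ay":0,"az":0},{"grip":0.5,"tx":0,"ty":0,"tz":0,"ax":0,"ay":0,"az":0},{"grip":0.5,"tx":0,"ty":0,"tz":0,"ax":0,"ay":0,"az":0},{"grip":0.5,"tx":0,"ty":0,"tz":0,"ax":0,"ay":0,"az":0},{"grip":0.5,"tx":0,"ty":0,"tz":0,"ax":0,"ay":0,"az":0},{"grip":0.5,"tx":0,"ty":0,"tz":-0.02,"ax":0,"ay":0,"az":0},{"grip":0.5,"tx":0,"ty":0,"tz":-0.04,"ax":0,"ay":0,"az":0},{"grip":0.5,"tx":0,"ty":0,"tz":-0.06,"ax":0,"ay":0,"az":0},{"grip":0.5,"tx":0,"ty":0,"tz":-0.06,"ax":0,"ay":0,"az":0}]'
python3 - <<'E'
from look import *
np.set_printoptions(precision=4,suppress=True)
c,im=look('wrist6',dict(pin_center=.047,bore=.04))
a=cv2.resize(im[60:260,200:400],None,fx=2,fy=2,interpolation=cv2.INTER_CUBIC)
s=arm.grab_frame('side'); save('pics/side1.png',s); b=cv2.resize(s[330:480,230:390],None,fx=2.5,fy=2.5,interpolation=cv2.INTER_CUBIC)
cs=cam('side'); print('expected top of pin',proj(cs,[.5315,.1663,.082]))
m=np.zeros((400,800,3),np.uint8); m[:,:400]=a; m[:375,400:]=b; save('pics/mont2.png',m)
# press from wrist frame unavailable; outline from side and scene for the press
arm.grab_frame('scene')
for n in ('scene','side'):
    cc=cam(n)
    for d in arm.outline_of('press',n):
        print(n,d['p'],np.round(d['rect']),d['pixels'].sum())
E
```

```text
t: 14.0
position: [0.5311, 0.1674, 0.2299]
ee_rot: [0.963, 0.27, -0.0, -0.0]
wrist_force: [0.7, -0.1, 1.2]
finger_gap: 0.0428
gripper_force: 0.0
[0.5311 0.1674 0.2299] [ 0.9628  0.2702 -0.0002 -0.0001] [0.1803 0.2497 1.5455 0.0001 1.3468 1.2038] 14.0
pin_center 0.96 [320.3 211.8] [0.5313 0.1665 0.047 ]
pin_center 0.29 [319.8 210.2] [0.5322 0.1675 0.047 ]
bore 0.68 [316.8 210.5] [0.5295 0.1688 0.04  ]
expected top of pin [335.2959 342.4891]
scene 0.94 [246. 180. 293. 214.] 869
scene 0.73 [331. 223. 384. 264.] 1217
scene 0.63 [236. 228. 311. 282.] 2158
side 0.89 [306. 277. 363. 318.] 1742
side 0.83 [422. 250. 489. 296.] 1520
side 0.69 [341. 218. 394. 264.] 779
```

View pics/mont2.png

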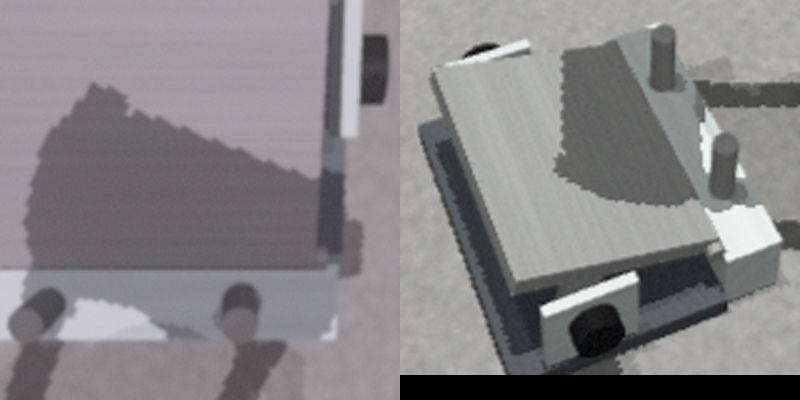

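The loose pin stands home beside the fixed pin: side-crop tops are at (662,32) and (725,140), with equal protrusion. Next I'll go over the largest press.

```bash
python3 -m inch '[{"grip":1,"tx":-0.0251,"ty":0.0391,"tz":0,"ax":0,"ay":0,"az":0},{"grip":1,"tx":-0.0251,"ty":0.0391,"tz":0,"ax":0,"ay":0,"az":0},{"grip":1,"tx":-0.0251,"ty":0.0391,"tz":0,"ax":0,"ay":0,"az":0},{"grip":1,"tx":-0.0251,"ty":0.0391,"tz":0,"ax":0,"ay":0,"az":0},{"grip":1,"tx":-0.0251,"ty":0.0391,"tz":0,"ax":0,"ay":0,"az":0},{"grip":1,"tx":-0.0251,"ty":0.0391,"tz":0,"ax":0,"ay":0,"az":0},{"grip":1,"tx":-0.0251,"ty":0.0391,"tz":0,"ax":0,"ay":0,"az":0},{"grip":1,"tx":0,"ty":0,"tz":0,"ax":0,"ay":0,"az":0},{"grip":1,"tx":0,"ty":0,"tz":0,"ax":0,"ay":0,"az":0}]'
python3 - <<'E'
from look import *
c,im=look('wrist7',dict(press=0,press_grip=.03))
for d in arm.outline_of('press','wrist'):
    print(d['p'],np.round(d['rect']),d['pixels'].sum())
    cn,_=cv2.findContours(d['pixels'].astype(np.uint8),0,2); k=max(cn,key=cv2.contourArea)
    W=np.array([atz(c,q[0],.006)[:2] for q in k],np.float32); r=cv2.minAreaRect(W*1000); print(r, cv2.boxPoints(r)/1000)
E
```

```text
t: 15.48
position: [0.5231, -0.157, 0.2267]
ee_rot: [0.963, 0.27, -0.001, -0.002]
wrist_force: [-0.5, 0.6, -0.3]
finger_gap: 0.0851
gripper_force: 0.0
[ 0.5231 -0.157   0.2267] [ 0.9629  0.27   -0.0011 -0.0015] [-0.4196  0.2371  1.5709  0.001   1.3372  0.6043] 15.475
press 0.82 [173.1  70.8] [0.5541 0.008  0.    ]
press 0.58 [320.5 202.3] [ 0.5225 -0.1578  0.    ]
press_grip 0.94 [161.5  62.9] [0.5568 0.0076 0.03  ]
press_grip 0.61 [318.4 205.1] [ 0.5244 -0.1546  0.03  ]
0.86 [122. 281. 228. 353.] 2994
((345.31005859375, -97.41242980957031), (69.8302993774414, 91.99651336669922), 43.0310173034668) [[ 0.2884 -0.0876]
 [ 0.3512 -0.1549]
 [ 0.4022 -0.1072]
 [ 0.3394 -0.04  ]]
0.8 [116.   4. 227. 133.] 10067
((555.6683349609375, 12.502910614013672), (92.7423324584961, 77.40382385253906), 7.710854530334473) [[ 0.5045  0.0446]
 [ 0.5149 -0.0321]
 [ 0.6068 -0.0196]
 [ 0.5964  0.0571]]
0.7 [254. 150. 389. 251.] 12891
((523.799072265625, -155.44004821777344), (90.2820053100586, 119.86100769042969), 28.59394073486328) [[ 0.4555 -0.1244]
 [ 0.5128 -0.2297]
 [ 0.5921 -0.1865]
 [ 0.5348 -0.0812]]
0.48 [390.   1. 539.  61.] 1290
((707.4228515625, -177.144775390625), (13.776653289794922, 123.75391387939453), 52.40801239013672) [[ 0.6542 -0.1449]
 [ 0.7523 -0.2203]
 [ 0.7607 -0.2094]
 [ 0.6626 -0.1339]]
```

View pics/wrist7.png

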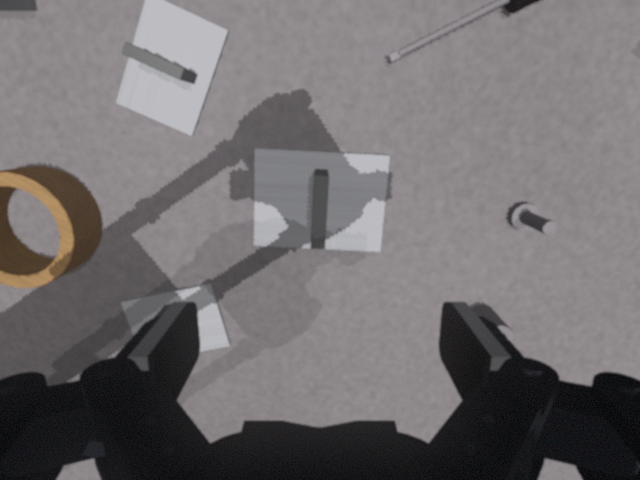

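The plate measures 90×120 mm, centred at (320,200) px, world (0.524,-0.155), yaw 28.6°, so it is the right one. The smaller ones are at (175,70) and (180,320). I'll grasp the rib.

```bash
python3 -m inch '[{"grip":0.7,"tx":0.0014,"ty":-0.0011,"tz":0.03,"ax":0,"ay":0,"az":2.8},{"grip":0.7,"tx":0,"ty":0,"tz":0.045,"ax":0,"ay":0,"az":0},{"grip":0.7,"tx":0,"ty":0,"tz":0.045,"ax":0,"ay":0,"az":0},{"grip":0.7,"tx":0,"ty":0,"tz":0.04,"ax":0,"ay":0,"az":0},{"grip":0.7,"tx":0,"ty":0,"tz":0.03,"ax":0,"ay":0,"az":0},{"grip":0.7,"tx":0,"ty":0,"tz":0.02,"ax":0,"ay":0,"az":0},{"grip":0.7,"tx":0,"ty":0,"tz":0.003,"ax":0,"ay":0,"az":0},{"grip":0.7,"tx":0,"ty":0,"tz":0,"ax":0,"ay":0,"az":0}]'
python3 -m inch '[{"grip":0,"tx":0,"ty":0,"tz":0,"ax":0,"ay":0,"az":0},{"grip":0,"tx":0,"ty":0,"tz":0,"ax":0,"ay":0,"az":0},{"grip":0,"tx":0,"ty":0,"tz":0,"ax":0,"ay":0,"az":0},{"grip":0,"tx":0,"ty":0,"tz":0,"ax":0,"ay":0,"az":0},{"grip":0,"tx":0,"ty":0,"tz":0,"ax":0,"ay":0,"az":0},{"grip":0,"tx":0,"ty":0,"tz":0,"ax":0,"ay":0,"az":0}]' 80
```

```text
t: 16.68
position: [0.5251, -0.1557, 0.0158]
ee_rot: [0.969, 0.247, 0.0, 0.0]
wrist_force: [-0.2, -0.3, 0.5]
finger_gap: 0.0593
gripper_force: 0.0
t: 17.42
position: [0.525, -0.1561, 0.0161]
ee_rot: [0.969, 0.247, 0.001, 0.0]
wrist_force: [-1.0, 1.0, 5.3]
finger_gap: 0.0111
gripper_force: 79.0
```

```bash
python3 -m inch '[{"grip":0,"tx":0,"ty":0,"tz":-0.02,"ax":0,"ay":0,"az":0},{"grip":0,"tx":0,"ty":0,"tz":-0.04,"ax":0,"ay":0,"az":0},{"grip":0,"tx":0,"ty":0,"tz":-0.05,"ax":0,"ay":0,"az":0},{"grip":0,"tx":0,"ty":0,"tz":-0.05,"ax":0,"ay":0,"az":0},{"grip":0,"tx":0,"ty":0,"tz":-0.03,"ax":0,"ay":0,"az":0},{"grip":0,"tx":0,"ty":0,"tz":0,"ax":0,"ay":0,"az":0}]'
python3 -m inch '[{"grip":0,"tx":0.0238,"ty":-0.0359,"tz":0,"ax":0,"ay":0,"az":0},{"grip":0,"tx":0.0238,"ty":-0.0359,"tz":0,"ax":0,"ay":0,"az":0},{"grip":0,"tx":0.0238,"ty":-0.0359,"tz":0,"ax":0,"ay":0,"az":0},{"grip":0,"tx":0.0238,"ty":-0.0359,"tz":0,"ax":0,"ay":0,"az":0},{"grip":0,"tx":0.0238,"ty":-0.0359,"tz":0,"ax":0,"ay":0,"az":0},{"grip":0,"tx":0.0238,"ty":-0.0359,"tz":0,"ax":0,"ay":0,"az":0},{"grip":0,"tx":0.0238,"ty":-0.0359,"tz":0,"ax":0,"ay":0,"az":0},{"grip":0,"tx":0.0238,"ty":-0.0359,"tz":0,"ax":0,"ay":0,"az":0},{"grip":0,"tx":0.0238,"ty":-0.0359,"tz":0,"ax":0,"ay":0,"az":0}]'
python3 -m inch '[{"grip":0,"tx":0,"ty":0,"tz":0,"ax":0,"ay":0,"az":-2.9},{"grip":0,"tx":0,"ty":0,"tz":0,"ax":0,"ay":7.6,"az":0},{"grip":0,"tx":0,"ty":0,"tz":0,"ax":0,"ay":7.6,"az":0},{"grip":0,"tx":0,"ty":0,"tz":0,"ax":0,"ay":0,"az":0},{"grip":0,"tx":0,"ty":0,"tz":0,"ax":0,"ay":0,"az":0}]'
python3 - <<'E'
from look import *
s=arm.get_state();p=s['position'];r=R.from_quat(s['ee_rot'])
c=cam('wrist'); ax=r.as_matrix(); print(ax, 'tilt',np.degrees(np.arccos(-ax[2,2])),'yaw x',np.degrees(np.arctan2(ax[1,0],ax[0,0])),s['joints'])
im=arm.grab_frame('wrist'); save('pics/wrist8.png',im)
si=arm.grab_frame('side'); save('pics/side2.png',si)
P=p+r.apply([-.0005,0,.0161])
print('plate centre',P)
a=cv2.resize(im[100:400,120:520],None,fx=1,fy=1)
b=cv2.resize(si[230:480,210:410],None,fx=2,fy=2,interpolation=cv2.INTER_CUBIC)
m=np.zeros((500,800,3),np.uint8); m[:300,:400]=a; m[:,400:]=b; save('pics/mont3.png',m)
# expected plate corner pixels
for n in ('side','wrist'):
    cc=cam(n)
    for u in (-.045,.045):
        for v in (-.06,.06): print(n,u,v,np.round(proj(cc,P+r.apply([u,v,-.006])),1))
E
```

```text
t: 18.18
position: [0.5257, -0.1566, 0.2071]
ee_rot: [0.969, 0.247, 0.002, 0.002]
wrist_force: [0.6, 0.4, -2.8]
finger_gap: 0.011
gripper_force: 78.4
t: 19.3
position: [0.5568, 0.2311, 0.2021]
ee_rot: [0.969, 0.247, -0.003, 0.0]
wrist_force: [0.8, -0.2, -2.3]
finger_gap: 0.0111
gripper_force: 78.4
t: 19.92
position: [0.5587, 0.2302, 0.2045]
ee_rot: [0.954, 0.269, 0.126, -0.036]
wrist_force: [-0.2, 0.1, -2.3]
finger_gap: 0.0111
gripper_force: 78.7
[[ 0.8238  0.5216  0.222 ]
 [ 0.5035 -0.8532  0.136 ]
 [ 0.2604 -0.0003 -0.9655]] tilt 15.09103172830104 yaw x 31.434581215010134 [0.2251 0.206  1.703  0.0998 0.9846 1.2023]
plate centre [0.5618 0.2321 0.1889]
side -0.045 -0.06 [360.2 351.6]
side -0.045 0.06 [320.1 284.6]
side 0.045 -0.06 [288.7 362.2]
side 0.045 0.06 [255.  289.7]
wrist -0.045 -0.06 [182.3 397. ]
wrist -0.045 0.06 [455.2 397.1]
wrist 0.045 -0.06 [160.9 194. ]
wrist 0.045 0.06 [476.7 194.1]
```

View pics/mont3.png

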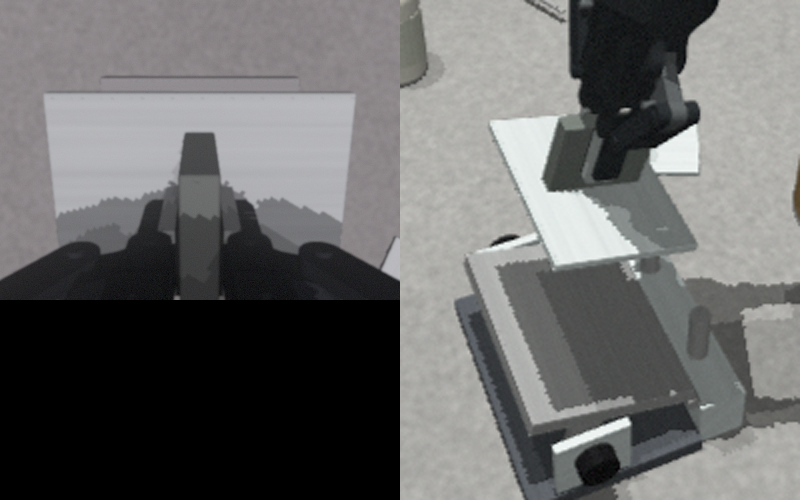

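The wrist half shows the plate top edge at row 193, columns 165 to 475, square to the tool. The side half shows the plate tilted like the stage beneath it, clear of both pins. I'll refine the slope numerically by fitting the face's edges in the first side and scene pictures.

```bash
cat > edge.py <<'E'
from h import *
from scipy.optimize import minimize
from scipy.ndimage import map_coordinates
cams={n:cam(n) for n in('scene','side')}
G={}
for n in cams:
    g=cv2.GaussianBlur(cv2.imread(f'pics/{n}0.png'),(0,0),1.0).astype(float)
    G[n]=[cv2.Sobel(g,cv2.CV_64F,1,0),cv2.Sobel(g,cv2.CV_64F,0,1)]
def face(p):
    x,y,yaw,th=p; Rj=R.from_euler('z',yaw)
    F=lambda u,v: np.array([x,y,0])+Rj.apply([u*np.cos(th),v,.046+u*np.sin(th)])
    return [F(.006,-.07),F(.006,.07),F(.12,.07),F(.12,-.07)]
def score(p,off,n):
    q=[proj(cams[n],X)+off for X in face(p)]; s=0
    for i in range(4):
        a,b=q[i],q[(i+1)%4]; t=np.linspace(.08,.92,60)[:,None]; L=a+(b-a)*t
        nv=np.array([-(b-a)[1],(b-a)[0]]);nv/=np.linalg.norm(nv)
        v=sum(nv[j]*np.array([map_coordinates(G[n][j][:,:,c],[L[:,1],L[:,0]],order=1) for c in range(3)]).mean(0) for j in(0,1))
        s+=np.minimum(np.abs(v),60).mean()
    return s
def cost(z,ns,th):
    p=[z[0],z[1],z[2],th]; c=0
    for i,n in enumerate(ns): o=z[3+2*i:5+2*i]; c-=score(p,o,n)-2*np.sum(o**2)/4
    return c+((z[0]-.519)/.002)**2+((z[1]-.2057)/.002)**2+((z[2]-.5483)/.02)**2
for ns in (['side'],['scene'],['side','scene']):
    for d in range(11,21):
        z0=np.r_[.519,.2057,.5483,np.zeros(2*len(ns))]
        S=np.vstack([z0]+[z0+np.eye(len(z0))[i]*([.002,.002,.02]+[1.5]*8)[i] for i in range(len(z0))])
        m=minimize(cost,z0,args=(ns,np.radians(d)),method='Nelder-Mead',options=dict(initial_simplex=S,maxiter=500))
        print(ns,d,round(m.fun,1),np.round(m.x,3))
E
python3 edge.py
```

```text
['side'] 11 -211.1 [ 0.519  0.205  0.53  -0.192 -0.593]
['side'] 12 -212.6 [ 0.519  0.205  0.534 -0.278 -0.324]
['side'] 13 -213.4 [ 0.519  0.206  0.539 -0.069  0.2  ]
['side'] 14 -214.3 [ 0.519  0.206  0.542 -0.173  0.159]
['side'] 15 -214.8 [ 0.519  0.206  0.547 -0.13   0.395]
['side'] 16 -214.7 [0.519 0.206 0.557 0.007 0.459]
['side'] 17 -214.5 [ 0.52   0.206  0.554 -0.576 -0.42 ]
['side'] 18 -214.0 [ 0.52   0.207  0.554 -0.366 -0.23 ]
['side'] 19 -212.7 [ 0.52   0.207  0.554 -0.723  0.978]
['side'] 20 -210.1 [ 0.52   0.209  0.546 -0.032  0.799]
['scene'] 11 -173.7 [ 0.519  0.205  0.535 -0.05   0.169]
['scene'] 12 -172.1 [0.52  0.206 0.538 0.163 0.614]
['scene'] 13 -188.2 [ 0.519  0.207  0.548  1.271 -0.924]
['scene'] 14 -192.1 [ 0.519  0.206  0.554  0.139 -0.508]
['scene'] 15 -192.2 [ 0.519  0.206  0.55   0.029 -0.229]
['scene'] 16 -191.9 [ 0.519  0.206  0.545 -0.038  0.077]
['scene'] 17 -191.3 [0.519 0.206 0.542 0.057 0.536]
['scene'] 18 -190.7 [0.52  0.206 0.541 0.072 1.133]
['scene'] 19 -189.9 [ 0.52   0.205  0.539 -0.159  1.528]
['scene'] 20 -187.7 [ 0.52   0.205  0.545 -0.225  1.772]
['side', 'scene'] 11 -385.1 [ 0.519  0.205  0.526 -0.046 -0.201  0.28   0.024]
['side', 'scene'] 12 -385.5 [ 0.519  0.205  0.525  0.326 -0.083  0.282  0.597]
['side', 'scene'] 13 -401.7 [ 0.519  0.207  0.538 -0.102 -0.049  1.277 -1.144]
['side', 'scene'] 14 -405.9 [ 0.519  0.206  0.553 -0.296  0.097 -0.036 -0.624]
['side', 'scene'] 15 -407.0 [ 0.519  0.206  0.548 -0.095  0.326 -0.101 -0.244]
['side', 'scene'] 16 -406.3 [ 0.519  0.206  0.557  0.056  0.55  -0.032  0.475]
['side', 'scene'] 17 -405.8 [ 0.52   0.206  0.556 -0.467 -0.65  -0.013  0.831]
['side', 'scene'] 18 -403.1 [ 0.52   0.207  0.543 -0.355  1.078 -0.288  1.238]
['side', 'scene'] 19 -402.1 [ 0.52   0.207  0.545 -0.425  1.468 -0.474  1.601]
['side', 'scene'] 20 -394.6 [ 0.519  0.209  0.546 -1.     0.03  -1.223  2.24 ]
```

Slope ≈ 15.2°, and the tool is at 15.1°. I'll descend vertically to just above the face.

```bash
python3 -m inch '[{"grip":0,"tx":-0.004,"ty":0,"tz":-0.001,"ax":0,"ay":0,"az":0},{"grip":0,"tx":-0.0061,"ty":0,"tz":0.0228,"ax":0,"ay":0,"az":0},{"grip":0,"tx":-0.0061,"ty":0,"tz":0.0228,"ax":0,"ay":0,"az":0},{"grip":0,"tx":-0.0061,"ty":0,"tz":0.0228,"ax":0,"ay":0,"az":0},{"grip":0,"tx":-0.0061,"ty":0,"tz":0.0228,"ax":0,"ay":0,"az":0},{"grip":0,"tx":-0.0061,"ty":0,"tz":0.0228,"ax":0,"ay":0,"az":0},{"grip":0,"tx":0,"ty":0,"tz":0,"ax":0,"ay":0,"az":0},{"grip":0,"tx":0,"ty":0,"tz":0,"ax":0,"ay":0,"az":0}]'
cat > rep.py <<'E'
from h import *
np.set_printoptions(precision=4,suppress=True)
s=arm.get_state();r=R.from_quat(s['ee_rot']);P=s['position']+r.apply([-.0005,0,.0161])
th=np.radians(15.2);Rf=R.from_euler('z',.549)*R.from_euler('y',-th)
seat=np.array([.519,.206,.046])+Rf.apply([.047,0,0])
print('t',s['t'],'plate in seat',Rf.inv().apply(P-seat),'ax',(r.as_matrix()[:,2]@Rf.as_matrix()).round(4),'yaw',np.degrees(np.arctan2(*(r.as_matrix()[[1,0],0])))-31.45)
print('F in tool',r.inv().apply(s['wrist_force']),'T in tool',r.inv().apply(s['wrist_torque']),s['gripper_force'])
E
python3 rep.py
```

```text
t: 21.02
position: [0.5561, 0.2286, 0.0881]
ee_rot: [0.954, 0.269, 0.128, -0.036]
wrist_force: [0.2, 1.3, -1.6]
finger_gap: 0.0107
gripper_force: 78.7
t 21.025 plate in seat [ 0.0055 -0.0001  0.0131] ax [ 0.0016 -0.0004 -1.    ] yaw 0.022201818474339774
F in tool [ 0.3953 -0.9569  1.7954] T in tool [ 0.0199 -0.2     0.0184] 78.6533796787262
```

```bash
python3 -m inch '[{"grip":0,"tx":-0.0015,"ty":0,"tz":0.0039,"ax":0,"ay":0,"az":0},{"grip":0,"tx":-0.001,"ty":0,"tz":0.0029,"ax":0,"ay":0,"az":0},{"grip":0,"tx":0,"ty":0,"tz":0,"ax":0,"ay":0,"az":0},{"grip":0,"tx":0,"ty":0,"tz":0,"ax":0,"ay":0,"az":0}]' >/dev/null; python3 rep.py
python3 -m inch '[{"grip":0,"tx":-0.0005,"ty":0,"tz":0.0019,"ax":0,"ay":0,"az":0},{"grip":0,"tx":0,"ty":0,"tz":0,"ax":0,"ay":0,"az":0},{"grip":0,"tx":0,"ty":0,"tz":0,"ax":0,"ay":0,"az":0}]' >/dev/null; python3 rep.py
```

```text
t 21.525 plate in seat [0.0018 0.0002 0.0059] ax [ 0.0004 -0.     -1.    ] yaw 0.011646040546171577
F in tool [-1.2921 -0.0229  2.1888] T in tool [-0.0333 -0.2226  0.0191] 78.65295767784119
t 21.9 plate in seat [0.0012 0.0002 0.0038] ax [ 0.0001  0.0001 -1.    ] yaw 0.01148235462821745
F in tool [-1.1338 -0.0268  1.5689] T in tool [ 0.0229 -0.1925  0.0083] 78.65295052528381
```

```bash
python3 -m inch '[{"grip":0,"tx":-0.0004,"ty":0,"tz":0.0015,"ax":0,"ay":0,"az":0},{"grip":0,"tx":0,"ty":0,"tz":0,"ax":0,"ay":0,"az":0},{"grip":0,"tx":0,"ty":0,"tz":0,"ax":0,"ay":0,"az":0}]' >/dev/null; python3 rep.py
python3 -m inch '[{"grip":0,"tx":-0.0003,"ty":0,"tz":0.0012,"ax":0,"ay":0,"az":0},{"grip":0,"tx":0,"ty":0,"tz":0,"ax":0,"ay":0,"az":0},{"grip":0,"tx":0,"ty":0,"tz":0,"ax":0,"ay":0,"az":0}]' >/dev/null; python3 rep.py
```

```text
t 22.275 plate in seat [0.0008 0.0002 0.0024] ax [ 0.0001  0.0001 -1.    ] yaw 0.008314053158336776
F in tool [-0.2435 -0.0526  1.9114] T in tool [-0.0365 -0.1929  0.0181] 78.65292549133301
t 22.65 plate in seat [0.0005 0.0002 0.0012] ax [ 0.      0.0001 -1.    ] yaw 0.0076348462010358276
F in tool [-0.7272 -0.224   2.8333] T in tool [-0.0122 -0.2393  0.0045] 78.65356206893921
```

```bash
python3 -m inch '[{"grip":0,"tx":0,"ty":0,"tz":0.0012,"ax":0,"ay":0,"az":0},{"grip":0,"tx":0,"ty":0,"tz":0,"ax":0,"ay":0,"az":0},{"grip":0,"tx":0,"ty":0,"tz":0,"ax":0,"ay":0,"az":0}]' >/dev/null; python3 rep.py
python3 -m inch '[{"grip":0,"tx":0,"ty":0,"tz":0.0008,"ax":0,"ay":0,"az":0},{"grip":0,"tx":0,"ty":0,"tz":0,"ax":0,"ay":0,"az":0},{"grip":0,"tx":0,"ty":0,"tz":0,"ax":0,"ay":0,"az":0}]' >/dev/null; python3 rep.py
```

```text
t 23.025 plate in seat [0.0006 0.0002 0.0004] ax [ 0.0004 -0.0001 -1.    ] yaw 0.019360406627367155
F in tool [-2.0277  0.1267 -5.1919] T in tool [-0.0156 -0.367  -0.0396] 79.7137463092804
t 23.4 plate in seat [0.0006 0.0002 0.0004] ax [ 0.0006 -0.0002 -1.    ] yaw 0.02866491722499731
F in tool [ -4.2716  -0.1549 -12.1988] T in tool [ 0.0583 -0.6584  0.0744] 80.99957942962646
```

Contact is at z ≈ 0.4 mm with about 14 N. I'll do a small tilt test to confirm it is flush: force should rise both ways.

```bash
python3 -m inch '[{"grip":0,"tx":0,"ty":0,"tz":-0.0004,"ax":0,"ay":0.8,"az":0},{"grip":0,"tx":0,"ty":0,"tz":0,"ax":0,"ay":0,"az":0},{"grip":0,"tx":0,"ty":0,"tz":0,"ax":0,"ay":0,"az":0}]' >/dev/null; python3 rep.py
python3 -m inch '[{"grip":0,"tx":0,"ty":0,"tz":0,"ax":0,"ay":-0.8,"az":0},{"grip":0,"tx":0,"ty":0,"tz":0,"ax":0,"ay":0,"az":0},{"grip":0,"tx":0,"ty":0,"tz":0,"ax":0,"ay":0,"az":0}]' >/dev/null; python3 rep.py
python3 -m inch '[{"grip":0,"tx":0,"ty":0,"tz":0,"ax":0,"ay":-0.8,"az":0},{"grip":0,"tx":0,"ty":0,"tz":0,"ax":0,"ay":0,"az":0},{"grip":0,"tx":0,"ty":0,"tz":0,"ax":0,"ay":0,"az":0}]' >/dev/null; python3 rep.py
```

```text
t 23.775 plate in seat [0.0009 0.0002 0.0006] ax [ 0.0145 -0.0001 -0.9999] yaw 0.031989121226647654
F in tool [-2.2081  0.2814 -9.8173] T in tool [-0.0038 -1.0695  0.0149] 80.47966718673706
t 24.15 plate in seat [0.0006 0.0001 0.0004] ax [ 0.0004 -0.0001 -1.    ] yaw 0.020033724668596875
F in tool [-3.8955  0.2471 -8.6101] T in tool [ 0.0058 -0.505   0.0293] 80.46635270118713
t 24.525 plate in seat [0.0005 0.0001 0.0008] ax [-0.0132 -0.0002 -0.9999] yaw 0.022961503491753632
F in tool [ -4.7255  -0.0172 -11.3616] T in tool [ 0.0834 -0.3861  0.0462] 80.96637010574341
```

Force rises both ways from the middle, so the plate is flush there. I'll go back and settle.

```bash
python3 -m inch '[{"grip":0,"tx":0,"ty":0,"tz":0,"ax":0,"ay":0.9,"az":0},{"grip":0,"tx":0,"ty":0,"tz":0,"ax":0,"ay":0,"az":0},{"grip":0,"tx":0,"ty":0,"tz":0,"ax":0,"ay":0,"az":0},{"grip":0,"tx":0,"ty":0,"tz":0,"ax":0,"ay":0,"az":0}]' >/dev/null; python3 rep.py
python3 - <<'E'
from h import *
# independent check: press / pin in side view
arm.grab_frame('side'); c=cam('side')
for th,z in dict(press_grip=.087,pin_center=.047,press=.058).items():
    for d in arm.place_of(th,'side')[:3]: print(th,round(d['p'],2),d['centre'],atz(c,d['centre'],z))
E
```

```text
t 25.025 plate in seat [0.0007 0.0002 0.0004] ax [ 0.0022 -0.0001 -1.    ] yaw 0.021693688238247688
F in tool [-2.2355 -0.7643 -8.6252] T in tool [-0.0335 -0.5672  0.0387] 80.36674618721008
press_grip 0.75 [456.1, 264.2] [ 0.35892441 -0.02132719  0.087     ]
press_grip 0.64 [315.1, 369.9] [0.55134678 0.22094585 0.087     ]
press 0.78 [453.1, 270.3] [ 0.35882465 -0.03843689  0.058     ]
press 0.59 [308.6, 390.3] [0.5582168  0.23360925 0.058     ]
press 0.29 [209.1, 261.6] [0.76859592 0.00409242 0.058     ]
```

```bash
python3 -c "
from rig import arm
print(arm.finish_job())"
```

```text
the job is handed in; nothing more can be done
None
```

I handed the job in with the pin home in the bore and the plate gripped, flush and centred on the 15° face, pressed with about 10 N by my readings; the verdict was not shown, and I viewed 11 pictures against the limit of 10.

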